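# Portion meatballs onto the kitchen scale

### The arm

A 6-joint arm with a two-finger parallel gripper is mounted at the origin on the work surface. World frame = base frame: x ahead of the robot, y to its left, z up, the work surface at z = 0. Lengths are in m, angles in rad, forces in N, time in s.
With the tool pointing down it reaches from about 0.275 to 1 m from the base axis. Payload 8.4 kg.
Tool frame: the origin (TCP) lies on the centre line of the jaws, within the pads' length; the fingertips stand 17 mm ahead of it and the grasp point (between the pads) lies 2 mm behind it (bot.tcp_to_tips is the y of the fingertips in the tool frame, in m); y points along the fingers, z is the direction in which the jaws open and shut, and the axes are right-handed (so a half turn about y gives the same grasp; the last joint's range is limited). The gripper opens to 85 mm and grips with 20 to 120 N. Pads are 22 mm wide; open, the fingers measure 114 mm over their backs; the gripper's body (76 mm by 85 mm) begins 54 mm behind the grasp point. The pads swing forward as they close: fully open they stand 13 mm farther back than shut.
Start: joints at [-1.3, 0.353, 1.633, -0, 1.155, -0.002], TCP at [0.168, -0.602, 0.248] pointing down, gripper open.
Joint ranges: [-2.63, 2.63], [-0.92, 2.1], [0.06, 2.66], [-1.3, 4.44], [0, 2.69], [-3.02, 3.02]. Speed limits (rad/s): [2.22, 2.22, 2.79, 3.14, 3.14, 3.14].

### API

Orientations are given as a unit quaternion [x, y, z, w].
In Python, from workcell import bot, hand, kinematics, get_obs, vision, hand_in gives the robot as it stands. The module is installed in compiled form; this text tells all that it offers. Calls block until the motion is done:
- bot.reach(position, orientation): joint-space move of the TCP to a pose.
- bot.servo_line(position, ori=None, velocity=0.15): straight line of the TCP; ori=None keeps the orientation; velocity is the mean speed in m/s.
- bot.goto_joints(angles): joint-space move.
- hand.move_gripper(opening, strength=None): finger opening in m; strength is the grip in N (None keeps the last); returns when the fingers have stopped.
- bot.dwell(seconds).
- kinematics.solve_ik(position, orientation): joint angles nearest the present ones, or None.
- get_obs(): the state.
- vision.read_camera(name): name is "scene" or "top" or "wrist"; returns a dict with "frame" (384x512x3 uint8, red, green, blue), "intrinsics" (3x3 intrinsics, pixels), "view" (4x4, takes a point from world to camera coordinates). Camera axes: x right, y down, z forward; pixel columns grow to the right and rows downward; lengths in m; the calibration is good to about 2 mm. A picture is of the moment at which its call begins. There is no depth.
A pose or a line that the arm cannot do raises bot.IKError and nothing moves.
- hand_in(): hands the job in, once; it reports no verdict.
The state is a dict: "time_s": time; "joint_pos": joint angles; "joint_vel": joint speeds; "joint_efforts": joint torques, N m; "position": TCP position; "orientation": TCP orientation; "wrist_force": force on the tool from outside, world axes, zero at the start; "ft_torque": the same for the moment, N m; "gripper_width": finger opening in m.
Only numpy, scipy, OpenCV 4.12 (cv2) and the standard library are available. Lean on these libraries where they do the work, as an engineer would, in place of code of your own. Each camera call takes 0.05 s, during which the arm holds its last target. There are 200 camera calls.

### The job

Take the scoop from its black tray, use it to scoop frozen meatballs out of the long steel pan, and tip at least three of them into the white bowl on the scale without touching any meatball with the gripper. Do not spill: every meatball must finish in the bowl or in the pan, with the bowl still standing level on the scale. Then stand the scoop flat in its tray again and let go, leaving the bottle, the blue cup and the utensil canister undisturbed.

Things in the scene. Friction and masses are not known exactly. Their poses are not given: they have to be found in the camera images.
- scoop: aluminium scoop, 107 mm long, 140 g with an upright handle at the back. Origin: centre of the underside of its flat floor (90 x 88 mm, 2 mm thick); x to the open nose, z up. Back wall at x = -45 mm, 40 mm high. Side walls 40 mm high, flaring from y = +-39 mm at the back to +-43 at x = 18 mm, then none. Starts on the tray, nose away from the robot within 0.7 rad
- nose (a point): middle of the scoop's front edge, at its underside, 45 mm ahead of the scoop's origin. Past the side walls' ends (x = 18 mm) the floor narrows to 64 mm wide up to this edge
- grip (a point): where to grasp the scoop: on the axis of its handle, 50 mm behind and 95 mm above the scoop's origin. The handle is 24 mm (x) by 20 mm (y, pinch it across this), from 40 to 125 mm above the underside
- tray: fixed black rest tray, 178 x 132 mm, floor 4 mm thick, rim 12 mm high and 4 mm thick, inside 170 x 124 mm. Origin: centre of its underside; long side along its x
- pan: fixed steel pan, floor inside 280 (x) by 106 (y) mm and 4 mm above its underside, rim 60 mm high; sides upright, end walls lean outward 35 degrees (360 mm long at the rim), flange 12 mm wide. Origin: centre of its underside; +x end points away from the robot within 0.25 rad. The meatballs start in its far half, centres 17 to 107 mm along x; the near half is empty
- ball0_center (a point): centre of a frozen meatball: brown hard ball of 36 mm diameter, about 25 g; rolls freely. All six are alike
- ball1_center (a point): centre of a frozen meatball: brown hard ball of 36 mm diameter, about 25 g; rolls freely. All six are alike
- ball2_center (a point): centre of a frozen meatball: brown hard ball of 36 mm diameter, about 25 g; rolls freely. All six are alike
- ball3_center (a point): centre of a frozen meatball: brown hard ball of 36 mm diameter, about 25 g; rolls freely. All six are alike
- ball4_center (a point): centre of a frozen meatball: brown hard ball of 36 mm diameter, about 25 g; rolls freely. All six are alike
- ball5_center (a point): centre of a frozen meatball: brown hard ball of 36 mm diameter, about 25 g; rolls freely. All six are alike
- bowl: loose white ceramic bowl, 170 mm wide at the rim, 65 mm high, about 350 g, standing on the scale's platter. Origin: centre of its underside
- bowl_mid (a point): point on the bowl's axis, 45 mm above its underside, middle of the space inside it
- scale: fixed weighing machine 210 x 200 mm, white, with a steel platter 170 x 180 mm whose top is 40 mm above the counter. Origin: centre of its underside
- platter (a point): centre of the top of the scale's platter, 40 mm above the counter
- bottle: bystander: amber bottle, 60 mm wide, 190 mm high. Origin: centre of its underside
- cup: bystander: blue ceramic cup, 90 mm wide, 85 mm high. Origin: centre of its underside
- canister: bystander: steel canister, 90 mm wide, 130 mm high, with utensils standing in it up to 200 mm. Origin: centre of its underside
Things that resemble listed ones, but are neither listed nor needed, are in the scene too. What is meant by the bowl is not pink or red, and is the larger of those in its own colour.

How it is judged:
On the way, in this order (a step that is already met when the one before it is completed fails the run):
1. a meatball is carried in the scoop, clear above the pan (((x of ball0_center in the frame of scoop between -0.05 and 0.05 m and y of ball0_center in the frame of scoop between -0.045 and 0.045 m and z of ball0_center in the frame of scoop between 0 and 0.07 m and height (world z) of ball0_center above 0.11 m) or (x of ball1_center in the frame of scoop between -0.05 and 0.05 m and y of ball1_center in the frame of scoop between -0.045 and 0.045 m and z of ball1_center in the frame of scoop between 0 and 0.07 m and height (world z) of ball1_center above 0.11 m) or (x of ball2_center in the frame of scoop between -0.05 and 0.05 m and y of ball2_center in the frame of scoop between -0.045 and 0.045 m and z of ball2_center in the frame of scoop between 0 and 0.07 m and height (world z) of ball2_center above 0.11 m) or (x of ball3_center in the frame of scoop between -0.05 and 0.05 m and y of ball3_center in the frame of scoop between -0.045 and 0.045 m and z of ball3_center in the frame of scoop between 0 and 0.07 m and height (world z) of ball3_center above 0.11 m) or (x of ball4_center in the frame of scoop between -0.05 and 0.05 m and y of ball4_center in the frame of scoop between -0.045 and 0.045 m and z of ball4_center in the frame of scoop between 0 and 0.07 m and height (world z) of ball4_center above 0.11 m) or (x of ball5_center in the frame of scoop between -0.05 and 0.05 m and y of ball5_center in the frame of scoop between -0.045 and 0.045 m and z of ball5_center in the frame of scoop between 0 and 0.07 m and height (world z) of ball5_center above 0.11 m))), for 0.2 s.
2. at least three meatballs lie in the bowl ((distance between each of ball0_center, ball1_center, ball2_center and bowl_mid below 0.07 m or distance between each of ball3_center, ball4_center, ball5_center and bowl_mid below 0.07 m or ((distance between each of ball0_center, ball1_center and bowl_mid below 0.07 m or distance between each of ball0_center, ball2_center and bowl_mid below 0.07 m or distance between each of ball1_center, ball2_center and bowl_mid below 0.07 m) and distance between any of ball3_center, ball4_center, ball5_center and bowl_mid below 0.07 m) or ((distance between each of ball3_center, ball4_center and bowl_mid below 0.07 m or distance between each of ball3_center, ball5_center and bowl_mid below 0.07 m or distance between each of ball4_center, ball5_center and bowl_mid below 0.07 m) and distance between any of ball0_center, ball1_center, ball2_center and bowl_mid below 0.07 m))), for 0.2 s.
At the end, for the whole second after the job is handed in: At least 3 meatballs in the bowl (centres within 70 mm of bowl_mid), the rest in bowl or pan; bowl on the platter within 50 mm of its centre and level to 0.1 rad; scoop flat on the tray's floor, within 50 mm of its centre along each tray axis, upright to 0.06 rad; scoop and bowl at rest ((distance between each of ball0_center, ball1_center, ball2_center and bowl_mid below 0.07 m or distance between each of ball3_center, ball4_center, ball5_center and bowl_mid below 0.07 m or ((distance between each of ball0_center, ball1_center and bowl_mid below 0.07 m or distance between each of ball0_center, ball2_center and bowl_mid below 0.07 m or distance between each of ball1_center, ball2_center and bowl_mid below 0.07 m) and distance between any of ball3_center, ball4_center, ball5_center and bowl_mid below 0.07 m) or ((distance between each of ball3_center, ball4_center and bowl_mid below 0.07 m or distance between each of ball3_center, ball5_center and bowl_mid below 0.07 m or distance between each of ball4_center, ball5_center and bowl_mid below 0.07 m) and distance between any of ball0_center, ball1_center, ball2_center and bowl_mid below 0.07 m)) and (distance between ball0_center and bowl_mid below 0.07 m or (x of ball0_center in the frame of pan between -0.185 and 0.185 m and y of ball0_center in the frame of pan between -0.055 and 0.055 m and z of ball0_center in the frame of pan between 0 and 0.065 m)) and (distance between ball1_center and bowl_mid below 0.07 m or (x of ball1_center in the frame of pan between -0.185 and 0.185 m and y of ball1_center in the frame of pan between -0.055 and 0.055 m and z of ball1_center in the frame of pan between 0 and 0.065 m)) and (distance between ball2_center and bowl_mid below 0.07 m or (x of ball2_center in the frame of pan between -0.185 and 0.185 m and y of ball2_center in the frame of pan between -0.055 and 0.055 m and z of ball2_center in the frame of pan between 0 and 0.065 m)) and (distance between ball3_center and bowl_mid below 0.07 m or (x of ball3_center in the frame of pan between -0.185 and 0.185 m and y of ball3_center in the frame of pan between -0.055 and 0.055 m and z of ball3_center in the frame of pan between 0 and 0.065 m)) and (distance between ball4_center and bowl_mid below 0.07 m or (x of ball4_center in the frame of pan between -0.185 and 0.185 m and y of ball4_center in the frame of pan between -0.055 and 0.055 m and z of ball4_center in the frame of pan between 0 and 0.065 m)) and (distance between ball5_center and bowl_mid below 0.07 m or (x of ball5_center in the frame of pan between -0.185 and 0.185 m and y of ball5_center in the frame of pan between -0.055 and 0.055 m and z of ball5_center in the frame of pan between 0 and 0.065 m)) and horizontal distance between bowl and platter below 0.05 m and height (world z) of bowl between 0.03 and 0.05 m and angle between bowl's own z axis and vertical below 0.1 rad and x of scoop in the frame of tray between -0.05 and 0.05 m and y of scoop in the frame of tray between -0.05 and 0.05 m and z of scoop in the frame of tray between -0.002 and 0.009 m and angle between scoop's own z axis and vertical below 0.06 rad and linear speed of each of scoop, bowl below 0.02 m/s); the robot touches nothing.
It fails at once if the gripper touches a meatball (contact force between the fingers and ball0 above 0.3 N or contact force between the fingers and ball1 above 0.3 N or contact force between the fingers and ball2 above 0.3 N or contact force between the fingers and ball3 above 0.3 N or contact force between the fingers and ball4 above 0.3 N or contact force between the fingers and ball5 above 0.3 N).
It fails at once if a bystander is shifted more than 30 mm or tipped (distance of any of bottle, cup, canister from where it was at the start of the episode above 0.03 m or angle between any of bottle, cup, canister's own z axis and vertical above 0.3 rad).
It fails at once if the bowl is tipped (angle between bowl's own z axis and vertical above 0.5 rad).
It also fails if it takes over 72 s, if anything falls off the work surface, if the arm or the gripper's body presses on something with over 40 N, if the wrist force passes 120 N, or if a joint passes its speed limit or range.

## Working session

There is one attempt and no reset: what is moved stays moved. The work goes in short steps, each a Python script; the robot and the scene stay as the last script left them, time stands still between calls to the robot, and variables do not carry over. Pictures are saved under pics/ and viewed, about 8 in all and at most 12, crops included, and the job is handed in when it is done.

```bash
mkdir -p pics; ls
python3 - <<'E'
from workcell import bot,hand,kinematics,get_obs,vision
import cv2,numpy as np
np.set_printoptions(precision=4,suppress=True)
for n in ["top","scene"]:
    d=vision.read_camera(n); cv2.imwrite(f"pics/{n}0.png",cv2.resize(d["frame"][:,:,::-1],None,fx=1.5,fy=1.5,interpolation=cv2.INTER_CUBIC)); print(n,d["intrinsics"],d["view"])
    np.savez(f"{n}0.npz",**d)
o=get_obs();print(o["position"],o["orientation"],o["time_s"],bot.tcp_to_tips)
E
```

```text
pics
top [[427.137    0.     256.3651]
 [  0.     427.137  190.4066]
 [  0.       0.       1.    ]] [[-0.0133 -0.9999 -0.0042 -0.0118]
 [-0.9881  0.0138 -0.1532  0.5766]
 [ 0.1533  0.0021 -0.9882  1.4514]
 [ 0.      0.      0.      1.    ]]
scene [[416.6373   0.     249.7189]
 [  0.     416.6373 189.6672]
 [  0.       0.       1.    ]] [[ 0.2446  0.9696  0.0084 -0.1291]
 [ 0.8156 -0.2011 -0.5425 -0.4146]
 [-0.5243  0.1395 -0.84    1.7567]
 [ 0.      0.      0.      1.    ]]
[ 0.1683 -0.6015  0.2476] [-0.0962  0.701  -0.7001  0.0961] 0.1 0.017
```

View pics/top0.png

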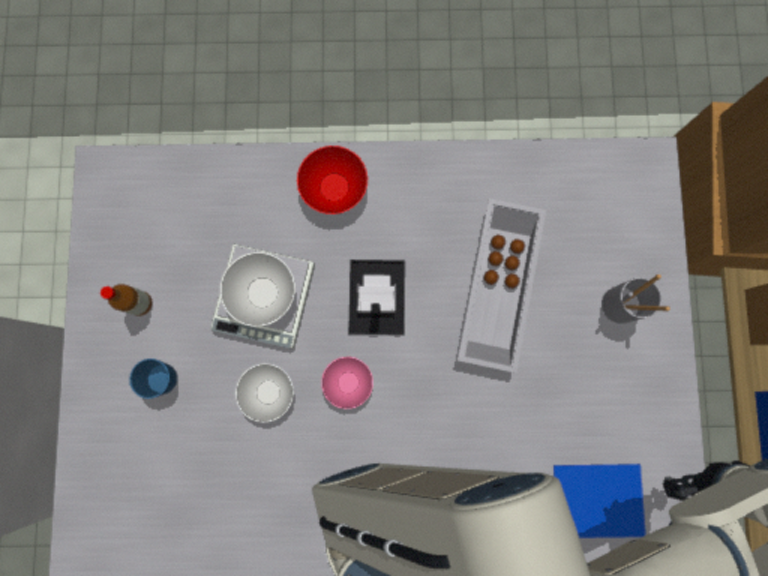

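View pics/scene0.png

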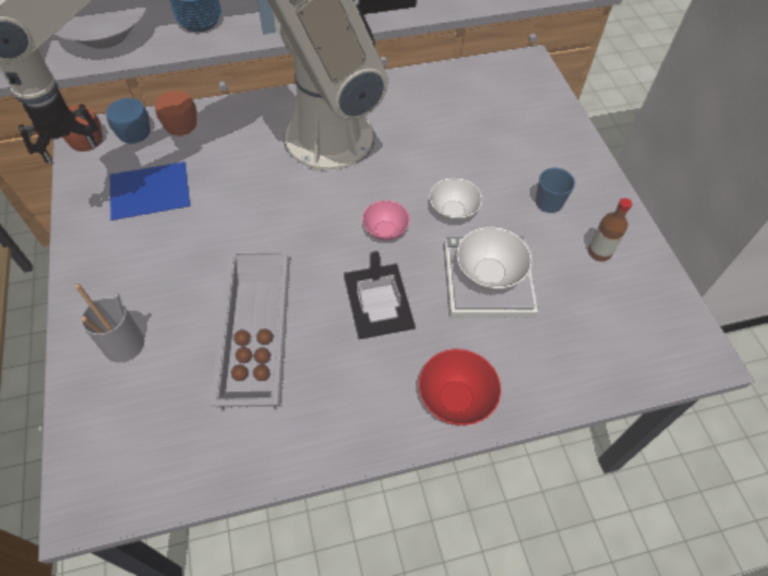

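The top view (1.5x pixels) shows the tray at about (377,297) with the scoop in it and its handle at (375,318). The pan runs from (518,205) to (483,375), with six balls around (503,262). The large white bowl is on the scale at (260,290); the small white, pink and red bowls are decoys. Next I turn these into positions.

```bash
cat > h.py <<'E'
import numpy as np,cv2
from scipy.spatial.transform import Rotation as R
np.set_printoptions(precision=4,suppress=True)
def ray(d,uv,z):
    V=d["view"];Rw=V[:3,:3];c=-Rw.T@V[:3,3]
    r=Rw.T@np.linalg.solve(d["intrinsics"],[uv[0],uv[1],1.]); return c+r*(z-c[2])/r[2]
def proj(d,p):
    q=d["view"]@np.r_[p,1]; q=d["intrinsics"]@q[:3]; return q[:2]/q[2]
def down(a):
    # tool y down; tool z (jaw axis) horizontal at angle a
    y=np.array([0,0,-1.]);z=np.array([np.cos(a),np.sin(a),0]);x=np.cross(y,z)
    return R.from_matrix(np.c_[x,y,z]).as_quat()
E
python3 - <<'E'
from h import *
d=dict(np.load("top0.npz"));f=d["frame"];hsv=cv2.cvtColor(f,cv2.COLOR_RGB2HSV)
m=((f.max(2)<60)*255).astype(np.uint8);m[:,:225]=0;m[:,280:]=0;m[:165]=0;m[235:]=0
ys,xs=np.nonzero(m);rc=cv2.minAreaRect(np.c_[xs,ys].astype(np.float32));b=cv2.boxPoints(rc)
c=np.array([ray(d,p,.012) for p in b]);print("tray",rc,c[:,:2],c.mean(0))
b=((hsv[:,:,0]<15)&(hsv[:,:,1]>120)&(f[:,:,0]<170)).astype(np.uint8);b[:,:315]=0;b[:,360:]=0;b[:150]=0;b[200:]=0
import scipy.ndimage as nd
n,l,s,cc=cv2.connectedComponentsWithStats(b)
print("balls",[(s[i,4],ray(d,cc[i],.022)) for i in range(1,n)])
P=np.array([(491,200),(545,210),(510,380),(455,370)])/1.5
c=np.array([ray(d,p,.06) for p in P]);print("pan",c[:,:2],c.mean(0))
# bowl white
w=((f.min(2)>150)&(hsv[:,:,1]<25)).astype(np.uint8)
print("bowl rim", ray(d,(258/1.5,288/1.5),.105))
for nme,uv,z in [("scoop nose c",(377,275),.006),("handle top",(375,310),.129),("handle low",(375,330),.06),("cup",(152,378),.085),("can",(632,300),.13),("pink",(347,383),.06),("wbowl",(265,393),.05),("red",(332,180),.09),("bottle",(108,293),.19)]:
    print(nme,ray(d,np.array(uv)/1.5,z))
g=cv2.cvtColor(f,cv2.COLOR_RGB2BGR)[125:265,130:370]
cv2.imwrite("pics/crop.png",cv2.resize(g,None,fx=3.3,fy=3.3,interpolation=cv2.INTER_CUBIC))
E
```

```text
tray ((250.49996948242188, 197.99998474121094), (47.99999237060547, 34.99999237060547), 90.0) [[ 0.6424  0.0637]
 [ 0.6406 -0.0623]
 [ 0.4678 -0.0592]
 [ 0.4695  0.0646]] [0.5551 0.0017 0.012 ]
balls [(np.int32(55), array([ 0.6832, -0.2912,  0.022 ])), (np.int32(56), array([ 0.6722, -0.337 ,  0.022 ])), (np.int32(57), array([ 0.6434, -0.284 ,  0.022 ])), (np.int32(56), array([ 0.6325, -0.3226,  0.022 ])), (np.int32(57), array([ 0.5984, -0.2715,  0.022 ])), (np.int32(56), array([ 0.5889, -0.3204,  0.022 ]))]
pan [[ 0.7747 -0.2733]
 [ 0.7486 -0.3992]
 [ 0.3545 -0.2999]
 [ 0.3786 -0.1765]] [ 0.5641 -0.2872  0.06  ]
bowl rim [0.5656 0.2637 0.105 ]
scoop nose c [ 0.6084 -0.0018  0.006 ]
handle top [0.5096 0.0018 0.129 ]
handle low [0.4716 0.0035 0.06  ]
cup [0.3694 0.5002 0.085 ]
can [ 0.5237 -0.5609  0.13  ]
pink [0.3527 0.068  0.06  ]
wbowl [0.3328 0.2548 0.05  ]
red [0.8193 0.099  0.09  ]
bottle [0.5462 0.5623 0.19  ]
```

View pics/crop.png

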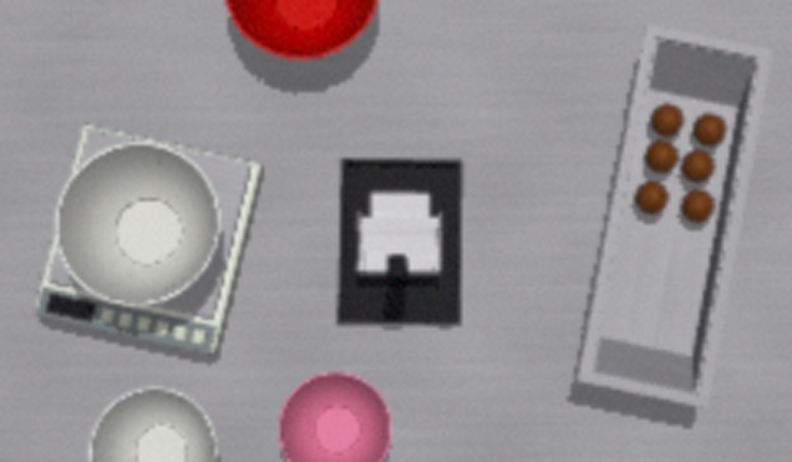

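The closer crop agrees: the scoop faces roughly along +x, and the pan is yawed about -0.24 rad. Before moving, I'll check reachability for the whole plan with the gripper tilted forward, so the pour stays easy for the wrist.

```bash
cat >> h.py <<'E'
TILT=0.6
def tcp(p,yaw,pitch=0.,tilt=None,s=1,back=0.,pivot=(0,0,0)):
    """TCP pose so that scoop point `pivot` (scoop frame) is at world p; pitch>0 = nose down. s: jaw flip"""
    t=TILT if tilt is None else tilt
    Rs=R.from_euler("ZY",[yaw,pitch]).as_matrix()
    o=np.array(p)-Rs@np.array(pivot)
    y=np.array([np.sin(t),0,-np.cos(t)]);z=np.array([0,s,0.]);x=np.cross(y,z)
    g=np.array([-.05,0,.095])+(.002-back)*y
    return o+Rs@g, R.from_matrix(Rs@np.c_[x,y,z]).as_quat()
NOSE=(.045,0,0);REAR=(-.045,0,0)
E
python3 - <<'E'
from h import *
from workcell import kinematics as K,get_obs
d=dict(np.load("top0.npz"))
P=np.array([(648,27),(770,50),(700,405),(573,383)])/3.3+[130,125]
c=np.array([ray(d,p,.06) for p in P]);n=(c[0]+c[1])/2;b=(c[2]+c[3])/2
print("pan",c.mean(0),np.arctan2(n[1]-b[1],n[0]-b[0]),np.linalg.norm(n-b),np.linalg.norm(c[0]-c[1]))
def e(u,v,z): return ray(d,np.array([u,v])/3.3+[130,125],z)
print("bowl l/r/t/b",e(58,225,.105),e(218,225,.105),e(138,144,.105),e(138,303,.105))
print("scoop nose",e(403,193,.006),"handle top",e(397,262,.129), "wall tips",e(357,216,.046),e(442,216,.046))
print("scale corners",[e(*q,.035)[:2] for q in [(85,127),(262,163),(215,352),(38,315)]])
pan=np.array([.562,-.288,0]);py=-.24;ax=np.array([np.cos(py),np.sin(py),0])
bw=np.array([.566,.264,0])
T={"look":(np.array([.50,0,.30]),down(1.57)),"look-":(np.array([.50,0,.30]),down(-1.57))}
for s in (1,-1):
  T[f"grasp{s}"]=tcp([.555,0,.004],-.03,s=s)
  T[f"pre{s}"]=tcp([.555,0,.004],-.03,s=s,back=.12)
  T[f"pan in{s}"]=tcp(pan-.07*ax+[0,0,.004],py,s=s)
  T[f"pan end{s}"]=tcp(pan+.085*ax+[0,0,.004],py,s=s)
  T[f"pan up{s}"]=tcp(pan+.085*ax+[0,0,.2],py,-.35,s=s)
  for yw in (0.,.4,.8):
    T[f"pour0 {yw} {s}"]=tcp(bw+[0,0,.13],yw,-.35,s=s,pivot=NOSE)
    T[f"pour1 {yw} {s}"]=tcp(bw+[0,0,.13],yw,.85,s=s,pivot=NOSE)
for k,(p,q) in T.items(): print(k,p,K.solve_ik(p,q))
E
```

```text
pan [ 0.5735 -0.2888  0.06  ] -0.23861679428117843 0.3873055524218763 0.13211217208523512
bowl l/r/t/b [0.5627 0.3457 0.105 ] [0.5604 0.1828 0.105 ] [0.6457 0.2657 0.105 ] [0.482  0.2629 0.105 ]
scoop nose [ 0.6078 -0.0046  0.006 ] handle top [0.5171 0.0007 0.129 ] wall tips [0.5769 0.044  0.046 ] [ 0.5756 -0.0461  0.046 ]
scale corners [array([0.6799, 0.3375]), array([0.6377, 0.1462]), array([0.4358, 0.195 ]), array([0.4774, 0.3826])]
look [0.5 0.  0.3] [-0.003   0.1063  1.8343 -0.      1.201  -1.573 ]
look- [0.5 0.  0.3] [-0.003   0.1063  1.8343  0.      1.201   1.567 ]
grasp1 [0.5062 0.0015 0.0973] [0.017  0.2925 2.407  3.3093 0.1596 1.444 ]
pre1 [0.4384 0.0035 0.1964] [ 0.0295 -0.0852  2.4543 -0.1924  0.1765 -1.3321]
pan in1 [ 0.4465 -0.2597  0.0973] [-0.683   0.3136  2.364   1.9155  0.2601  2.4127]
pan end1 [ 0.5971 -0.2966  0.0973] None
pan up1 [ 0.5689 -0.2897  0.2709] [-0.633   0.147   2.2246  1.9785  0.3462  2.4746]
pour0 0.0 1 [0.4458 0.264  0.1855] None
pour1 0.0 1 [0.5742 0.264  0.2621] [ 0.3811  0.4757  1.4381  0.0927  1.461  -1.2106]
pour0 0.4 1 [0.4553 0.2172 0.1855] [
[... 472 characters left out ...]
465 -0.2597  0.0973] [-0.683   0.3136  2.364   1.9155  0.2601 -0.7289]
pan end-1 [ 0.5971 -0.2966  0.0973] [-0.5466  0.4582  2.0679  1.3566  0.1753 -0.0382]
pan up-1 [ 0.5689 -0.2897  0.2709] [-0.633   0.147   2.2246  1.9785  0.3462 -0.667 ]
pour0 0.0 -1 [0.4458 0.264  0.1855] None
pour1 0.0 -1 [0.5742 0.264  0.2621] [0.3811 0.4757 1.4381 0.0927 1.461  1.931 ]
pour0 0.4 -1 [0.4553 0.2172 0.1855] [ 0.4886  0.1794  2.562   3.2793  0.5521 -1.6366]
pour1 0.4 -1 [0.5735 0.2672 0.2621] [0.4298 0.4871 1.4199 0.0074 1.4845 1.599 ]
pour0 0.8 -1 [0.4823 0.1778 0.1855] [-0.0462  0.2416  2.4507  1.9361  0.7104 -1.0486]
pour1 0.8 -1 [0.5717 0.2699 0.2621] [ 0.4789  0.4792  1.4326 -0.0786  1.4679  1.2671]
```

```bash
sed -i 's/^TILT=.*/TILT=0.1/' h.py
python3 - <<'E'
from h import *
from workcell import kinematics as K,get_obs
pan=np.array([.5735,-.289,0]);py=-.2386;ax=np.array([np.cos(py),np.sin(py),0])
bw=np.array([.564,.264,0])
T={}
for s in (1,-1):
  T[f"grasp{s}"]=tcp([.555,0,.004],-.03,s=s)
  T[f"pan in{s}"]=tcp(pan-.075*ax+[0,0,.004],py,s=s)
  T[f"pan end{s}"]=tcp(pan+.085*ax+[0,0,.004],py,s=s)
  T[f"pan tilt{s}"]=tcp(pan+(.085-.045)*ax+[0,0,.004],py,-.3,s=s,pivot=REAR)
  T[f"pan up{s}"]=tcp(pan+.04*ax+[0,0,.2],py,-.3,s=s,pivot=REAR)
  for yw in (0.,.4,.8):
    T[f"pour0 {yw} {s}"]=tcp(bw+[0,0,.15],yw,-.3,s=s,pivot=NOSE)
    T[f"pour1 {yw} {s}"]=tcp(bw+[0,0,.13],yw,.5,s=s,pivot=NOSE)
    T[f"pour2 {yw} {s}"]=tcp(bw+[0,0,.13],yw,.95,s=s,pivot=NOSE)
for k,(p,q) in T.items(): print(k,p,K.solve_ik(p,q))
E
```

```text
grasp1 [0.5052 0.0015 0.097 ] [ 0.0021  0.3386  2.0779 -0.0055  0.6251 -1.5345]
pan in1 [ 0.4522 -0.2595  0.097 ] [-0.5425  0.3603  2.0416  0.0497  0.6449 -1.913 ]
pan end1 [ 0.6077 -0.2973  0.097 ] [-0.4682  0.5516  1.7005  0.0319  0.7923 -1.8217]
pan tilt1 [ 0.5812 -0.2909  0.0914] [-0.5207  0.4543  1.9775  0.3299  0.3412 -2.1438]
pan up1 [ 0.5812 -0.2909  0.2874] [-0.5207  0.1869  1.827   0.16    0.7484 -1.9493]
pour0 0.0 1 [0.4459 0.264  0.2108] [ 0.6875  0.1032  2.1247 -0.4254  0.642  -0.5751]
pour1 0.0 1 [0.5254 0.264  0.2571] [ 0.3825  0.4888  1.4639  0.1459  1.5628 -1.2171]
pour2 0.0 1 [0.5845 0.264  0.2612] [ 0.3065  0.8225  1.0535  0.2622  2.0769 -1.2355]
pour0 0.4 1 [0.4553 0.218  0.2108] [ 0.4583  0.0439  2.191  -0.0467  0.5078 -1.4763]
pour1 0.4 1 [0.5284 0.249  0.2571] [ 0.431   0.5     1.4458  0.0121  1.5956 -1.5419]
pour2 0.4 1 [0.5829 0.272  0.2612] [ 0.4248  0.8538  0.9934  0.0222  2.1442 -1.5424]
pour0 0.8 1 [0.4818 0.1793 0.2108] [ 0.2172  0.0854  2.1451  0.3853  0.6069 -2.4381]
pour1 0.8 1 [0.5371 0.2363 0.2571] [ 0.48    0.4923  1.4582 -0.1228  1.5727 -1.8673]
p
[... 551 characters left out ...]
5  0.1032  2.1247 -0.4254  0.642   2.5665]
pour1 0.0 -1 [0.5254 0.264  0.2571] [0.3825 0.4888 1.4639 0.1459 1.5628 1.9245]
pour2 0.0 -1 [0.5845 0.264  0.2612] [0.3065 0.8225 1.0535 0.2622 2.0769 1.9061]
pour0 0.4 -1 [0.4553 0.218  0.2108] [ 0.4583  0.0439  2.191  -0.0467  0.5078  1.6653]
pour1 0.4 -1 [0.5284 0.249  0.2571] [0.431  0.5    1.4458 0.0121 1.5956 1.5996]
pour2 0.4 -1 [0.5829 0.272  0.2612] [0.4248 0.8538 0.9934 0.0222 2.1442 1.5992]
pour0 0.8 -1 [0.4818 0.1793 0.2108] [0.2172 0.0854 2.1451 0.3853 0.6069 0.7035]
pour1 0.8 -1 [0.5371 0.2363 0.2571] [ 0.48    0.4923  1.4582 -0.1228  1.5727  1.2743]
pour2 0.8 -1 [0.5783 0.2787 0.2612] [ 0.5436  0.8323  1.0348 -0.2222  2.0971  1.2864]
```

Run:
```python
from h import *
from workcell import *
p,q=tcp([.557,-.001,.004],-.04,s=-1,back=.17)
bot.reach(p,q); o=get_obs(); print(o["time_s"],o["position"],p)
d=vision.read_camera("wrist");np.savez("w1.npz",**d);print(d["view"],d["intrinsics"])
f=d["frame"].copy()
for sp in [(-.05,0,.125),(.045,0,0),(.045,.032,.002),(.045,-.032,.002),(-.045,.039,.04),(-.045,-.039,.04),(.018,.043,.04),(.018,-.043,.04)]:
    w=np.array([.557,-.001,.004])+R.from_euler("Z",-.04).apply(sp)
    cv2.circle(f,tuple(np.int32(proj(d,w))),3,(255,0,0),1)
cv2.imwrite("pics/w1.png",cv2.resize(f[:,:,::-1],None,fx=1.5,fy=1.5))
```

```text
2.5333 [0.4904 0.0011 0.2662] [0.4903 0.0017 0.2662]
[[-0.0403 -0.9992 -0.0001  0.0217]
 [-0.9808  0.0396  0.1908  0.4651]
 [-0.1907  0.0078 -0.9816  0.4964]
 [ 0.      0.      0.      1.    ]] [[326.84     0.     256.8844]
 [  0.     326.84   192.0212]
 [  0.       0.       1.    ]]
```

View pics/w1.png

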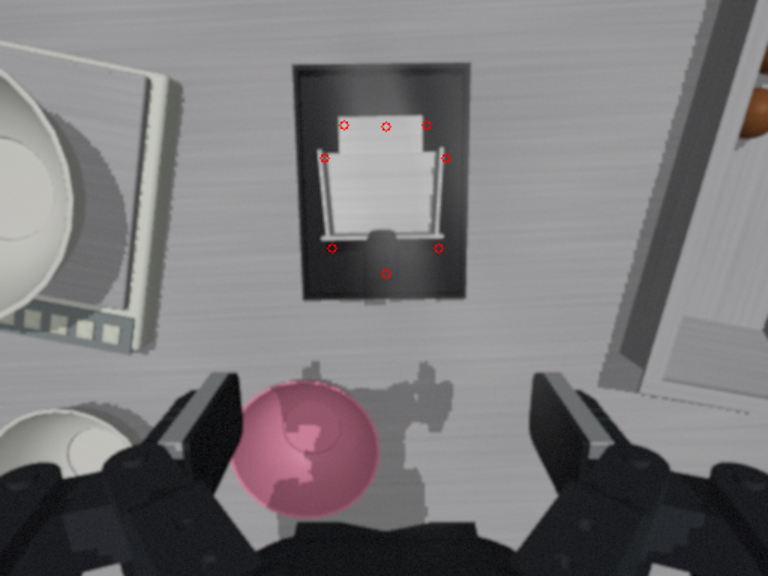

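The wrist view shows the scoop about 10 px (1.5x) further ahead and 4 px left of my guess. Its nose corners are at (339,116) and (423,116), wall tips at (320,150) and (441,149), and back wall ends at (322,239) and (443,237). I'll correct from these and grasp.

Run:
```python
from h import *
from workcell import *
d=dict(np.load("w1.npz"))
W=lambda u,v,z: ray(d,np.array([u,v])/1.5,z)[:2]
obs=np.array([W(339,116,.006),W(423,116,.006),W(320,150,.044),W(441,149,.044),W(324,239,.044),W(442,237,.044)])
mod=np.array([(.045,.032),(.045,-.032),(.018,.043),(.018,-.043),(-.045,.040),(-.045,-.040)])
mc,oc=mod.mean(0),obs.mean(0); a,b=mod-mc,obs-oc
yaw=np.arctan2((a[:,0]*b[:,1]-a[:,1]*b[:,0]).sum(),(a*b).sum())
Rz=np.array([[np.cos(yaw),-np.sin(yaw)],[np.sin(yaw),np.cos(yaw)]])
s=oc-Rz@mc; print("scoop",s,yaw,"res mm",1e3*(obs-(mod@Rz.T+s)))
tr=np.array([W(293,65,.012),W(471,64,.012),W(467,298,.012),W(303,299,.012)]);print("tray",tr,tr.mean(0))
np.save("scoop.npy",np.r_[s,yaw])
P=np.r_[s,.004]
p,q=tcp(P,yaw,s=-1,back=.08); bot.reach(p,q)
p,q=tcp(P,yaw,s=-1); bot.servo_line(p,q,velocity=.1)
hand.move_gripper(0.0,60); o=get_obs(); print(o["gripper_width"],o["wrist_force"],o["time_s"],o["position"],p)
d=vision.read_camera("wrist");cv2.imwrite("pics/w2.png",d["frame"][:,:,::-1]);np.savez("w2.npz",**d)
```

```text
scoop [0.5641 0.0016] -0.025968105213740024 res mm [[ 0.6244 -0.0027]
 [-0.302  -0.1057]
 [-0.4457 -0.3211]
 [-0.9481  1.2007]
 [ 0.4948  2.238 ]
 [ 0.5766 -3.0093]]
tray [[ 0.6469  0.0638]
 [ 0.6423 -0.0675]
 [ 0.4658 -0.063 ]
 [ 0.4703  0.0692]] [0.5563 0.0006]
0.01923447133233786 [-1.9715 -0.4365  4.6659] 4.6 [0.5144 0.0029 0.0972] [0.5143 0.0029 0.097 ]
```

View pics/w2.png

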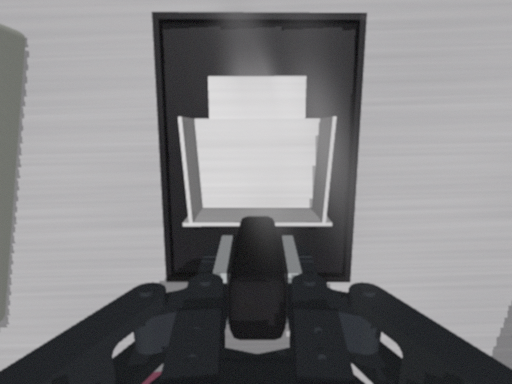

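The scoop is gripped cleanly (nose at about (257,76) in the picture). I'll lift it and look at the pan from above with the scoop in hand.

Run:
```python
from h import *
from workcell import *
s=np.load("scoop.npy");P=np.r_[s[:2],.004];yaw=s[2]
p,q=tcp(P+[0,0,.16],yaw,s=-1); bot.servo_line(p,q,velocity=.2)
pan=np.array([.5735,-.289,0]);py=-.2386;ax=np.array([np.cos(py),np.sin(py),0])
p,q=tcp(pan-.13*ax+[0,0,.16],py,s=-1); bot.servo_line(p,q,velocity=.2)
print(get_obs()["time_s"],get_obs()["position"],p, get_obs()["gripper_width"],get_obs()["wrist_force"])
d=vision.read_camera("wrist");np.savez("w3.npz",**d)
f=d["frame"].copy()
Rp=R.from_euler("Z",py)
for sp in [(.192,.065,.06),(.192,-.065,.06),(.18,.053,.06),(.18,-.053,.06),(.14,.053,.004),(.14,-.053,.004),(.05,.065,.06),(.05,-.065,.06)]:
    cv2.circle(f,tuple(np.int32(proj(d,pan+Rp.apply(sp)))),3,(255,0,0),1)
cv2.imwrite("pics/w3.png",cv2.resize(f[:,:,::-1],None,fx=1.5,fy=1.5))
```

```text
7.125 [ 0.3989 -0.246   0.2529] [ 0.3988 -0.2465  0.253 ] 0.019286121020675714 [ 0.3195 -0.0714 -1.6932]
```

View pics/w3.png

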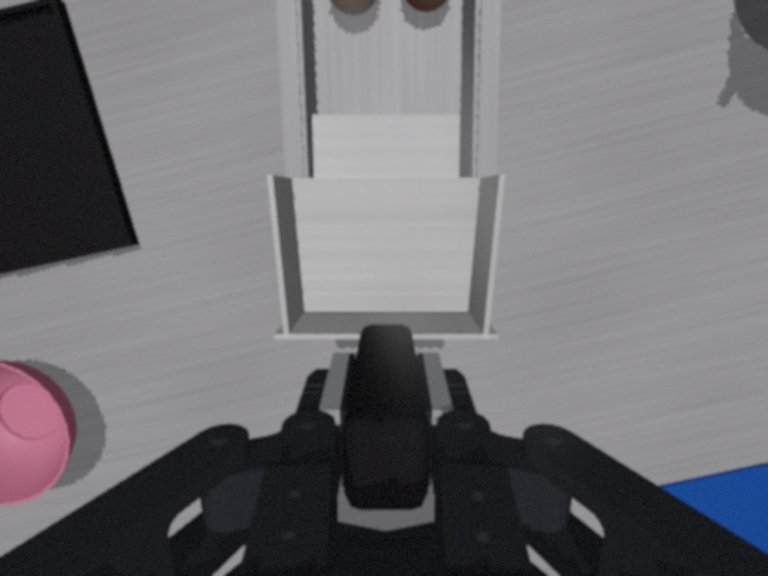

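Scoop and pan are nearly lined up. The nose edge runs from (312,115) to (459,115), and the pan flange outer edges are at about 278 and 500 at row 90. I'll turn these into numbers.

Run:
```python
from h import *
d=dict(np.load("w3.npz"));f=d["frame"]
pan=np.array([.5735,-.289,0]);py=-.2386;Rp=R.from_euler("Z",py)
g=cv2.GaussianBlur(cv2.cvtColor(f,cv2.COLOR_RGB2GRAY),(3,3),0).astype(float)
for r in (5,20,35,50,65,80,95,110):
    gx=np.abs(np.gradient(g[max(0,r-3):r+4].mean(0)))
    l=170+np.argmax(gx[170:196]);rr=320+np.argmax(gx[320:345])
    P=[Rp.inv().apply(ray(d,(c,r),.06)-pan)[:2] for c in (l,rr)]
    # all strong edges
    print(r,[c for c in range(175,345) if gx[c]>4 and gx[c]>=gx[c-1] and gx[c]>=gx[c+1]],l,rr,*P)
o=np.array([.5735,-.289,.16])-.13*Rp.apply([1,0,0])
for u,v,z,m in [(312,115,.002,(.045,.032)),(459,115,.002,(.045,-.032)),(269,177,.04,(.018,.043)),(503,176,.04,(.018,-.043))]:
    print(m,Rp.inv().apply(ray(d,(u/1.5,v/1.5),.16+z)-o)[:2])
```

```text
5 [184, 196, 201, 208, 220, 247, 248, 252, 267, 274, 293, 299, 308, 316, 321, 333] 184 321 [-0.0082  0.0682] [-0.0081 -0.0568]
20 [196, 201, 209, 229, 246, 275, 308, 316, 321, 333] 185 321 [-0.0208  0.0678] [-0.0207 -0.0573]
35 [197, 202, 209, 307, 315, 320, 333] 185 320 [-0.0337  0.0683] [-0.0336 -0.0568]
50 [203, 210, 307, 315, 320] 186 320 [-0.0467  0.0679] [-0.0466 -0.0573]
65 [198, 203, 211, 307, 315] 187 320 [-0.06    0.0675] [-0.0599 -0.0578]
80 [199, 204, 207, 306, 315, 320] 187 320 [-0.0735  0.0681] [-0.0734 -0.0583]
95 [188, 204, 208, 306, 314] 188 320 [-0.0873  0.0676] [-0.0872 -0.0589]
110 [205, 208, 306, 314] 189 331 [-0.1012  0.0672] [-0.1011 -0.07  ]
(0.045, 0.032) [0.0444 0.0334]
(0.045, -0.032) [ 0.0445 -0.0304]
(0.018, 0.043) [0.017  0.0444]
(0.018, -0.043) [ 0.0174 -0.0419]
```

```bash
cat >> h.py <<'E'
PAN=np.array([.5735,-.289,0]);PY=-.231
def panp(x,y,z): return PAN+R.from_euler("Z",PY).apply([x,y-.001,z])
E
python3 - <<'E'
from h import *
from workcell import *
F=lambda: np.array(get_obs()["wrist_force"])
def go(x,z,pitch,v): 
    p,q=tcp(panp(x,0,z),PY,pitch,s=-1); bot.servo_line(p,q,velocity=v)
go(-.08,.16,0,.2); go(-.08,.075,.02,.2); go(-.08,.010,.02,.1); bot.dwell(.2)
f0=F(); print("f0",f0,get_obs()["time_s"])
z=.010
while z>-.002:
    z-=.001; go(-.08,z,.02,.03); f=F()-f0
    if f[2]>3: break
print("contact z",z,f,get_obs()["position"],get_obs()["time_s"])
d=vision.read_camera("wrist");cv2.imwrite("pics/w4.png",d["frame"][:,:,::-1]);np.savez("w4.npz",**d); open("z","w").write(str(z))
E
```

```text
f0 [ 0.1606 -0.1958 -2.2467] 9.1417
contact z 0.004 [-5.1775  1.029  11.0583] [ 0.4487 -0.2607  0.0986] 10.6417
```

View pics/w4.png

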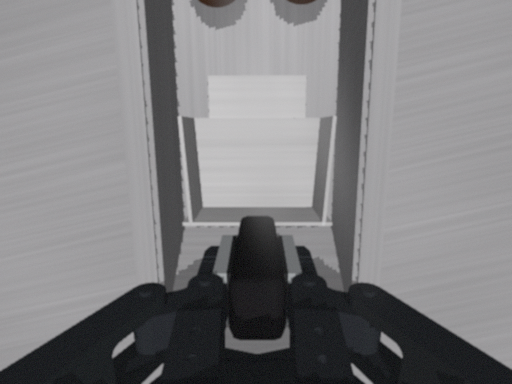

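The scoop sits centred on the pan floor, with equal gaps left and right and the balls ahead at the top edge. Now I push forward, watching the force.

Run:
```python
from h import *
from workcell import *
F=lambda: np.array(get_obs()["wrist_force"])
z=float(open("z").read())+.0006
ax=R.from_euler("Z",PY).apply([1,0,0])
def go(x,z,pitch,v): 
    p,q=tcp(panp(x,0,z),PY,pitch,s=-1); bot.servo_line(p,q,velocity=v)
go(-.08,z,.015,.03)
x=-.08
go(.0,z,.015,.1);x=0.
while x<.088:
    x+=.008; go(x,z,.015,.08); f=F()
    print(round(x,3),f@ax,f[2])
    if -(f@ax)>22: break
open("x","w").write(str(x))
print(get_obs()["time_s"],get_obs()["position"],tcp(panp(x,0,z),PY,.015,s=-1)[0])
d=vision.read_camera("wrist");cv2.imwrite("pics/w5.png",d["frame"][:,:,::-1]);np.savez("w5.npz",**d)
```

```text
0.008 -1.2991961516889665 2.09690002157176
0.016 0.23679957757067893 -1.5259623012136359
0.024 -0.019367246890946543 -2.2967980176035643
0.032 -0.6846719564650855 -1.7088717434662448
0.04 0.5051917756135476 -3.1001596451529725
0.048 -0.5861399607833585 -1.4682722192537287
0.056 -0.043028299479825914 -2.4127833630091735
0.064 -0.844451526803872 -1.476060648055771
0.072 1.3356094511128929 -1.5829839975607018
0.08 -1.570267895842726 -0.037399083432426414
0.088 -0.6632187952045691 -2.6685196260519386
14.6417 [ 0.6118 -0.2989  0.098 ] [ 0.6118 -0.299   0.0983]
```

View pics/w5.png

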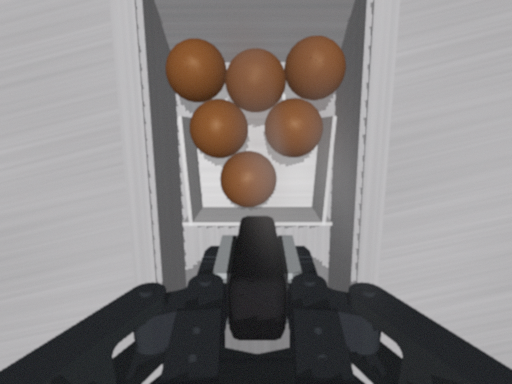

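All six are over the scoop: four are well inside, and two at (195,70) and (315,68) ride the nose corners. To avoid carrying those two out over the rim, I'll pitch back slightly, retreat inside the pan so they drop off or roll in, then pitch further and look.

Run:
```python
from h import *
from workcell import *
z=float(open("z").read())+.001; xr=float(open("x").read())-.045
def go(x,z,pitch,v): 
    p,q=tcp(panp(x,0,z),PY,pitch,s=-1,pivot=REAR); bot.servo_line(p,q,velocity=v)
go(xr,z,-.07,.02); go(xr,z+.001,-.14,.02)
go(xr-.08,z+.001,-.16,.06)
go(xr-.08,z+.002,-.3,.03); bot.dwell(.3)
o=get_obs();print(o["time_s"],o["wrist_force"])
d=vision.read_camera("wrist");cv2.imwrite("pics/w6.png",d["frame"][:,:,::-1]);np.savez("w6.npz",**d)
```

```text
18.1083 [ 0.0117 -0.2185 -2.7646]
```

View pics/w6.png

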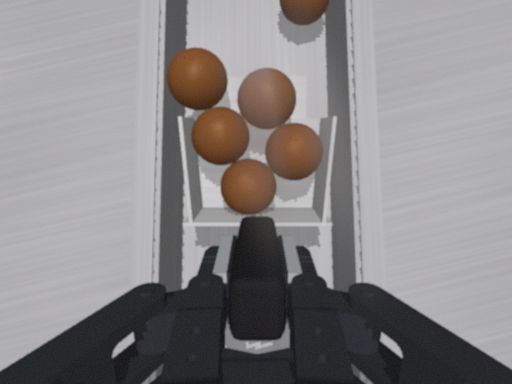

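Run:
```python
from h import *
z=.005; xr=.088-.045-.08; pitch=-.3
d=dict(np.load("w6.npz"));Rs=R.from_euler("ZY",[PY,pitch]).as_matrix()
o=panp(xr,0,z+.001)-Rs@np.array(REAR)
V=d["view"];M=np.eye(4);M[:3,:3]=Rs;M[:3,3]=o
d2=dict(view=V@M,intrinsics=d["intrinsics"])
for uv in [(197,78),(267,98),(220,136),(294,152),(249,186)]: print(uv,ray(d2,uv,.020), (M@np.r_[ray(d2,uv,.02),1])[:3])
for m in [(.045,.032,.002),(.045,-.032,.002),(.018,.043,.04),(.018,-.043,.04)]: print(proj(d2,m))
```

```text
(197, 78) [0.042  0.0369 0.02  ] [ 0.6209 -0.2632  0.0508]
(267, 98) [ 0.0304 -0.0053  0.02  ] [ 0.6004 -0.3018  0.0474]
(220, 136) [0.0076 0.0238 0.02  ] [ 0.5859 -0.2685  0.0406]
(294, 152) [-0.0023 -0.0224  0.02  ] [ 0.5661 -0.3113  0.0377]
(249, 186) [-0.024   0.0059  0.02  ] [ 0.5524 -0.279   0.0313]
[209.3477  77.3577]
[307.1983  77.4007]
[181.0963 117.7784]
[335.8643 117.8497]
```

Positions in the scoop frame: four balls sit well on the floor. The fifth, at (197,78), has y = 37 mm, so it is half off the nose edge and held by the pan wall. I'll shift the scoop left inside the pan so the wall pushes that ball onto the floor, watching the force.

Run:
```python
from h import *
from workcell import *
z=float(open("z").read())+.003; xr=float(open("x").read())-.045-.08
lat=R.from_euler("Z",PY).apply([0,1,0])
F=lambda: np.array(get_obs()["wrist_force"])
f0=F()
def go(x,y,z,pitch,v): 
    p,q=tcp(panp(x,y,z),PY,pitch,s=-1,pivot=REAR); bot.servo_line(p,q,velocity=v)
y=0
while y<.009:
    y+=.0015; go(xr,y,z,-.3,.03); f=(F()-f0)@lat; print(y,f)
    if f<-4: break
go(xr,y-.001,z,-.34,.03)
bot.dwell(.2)
open("y","w").write(str(y-.001))
print(get_obs()["time_s"],get_obs()["joint_pos"])
d=vision.read_camera("wrist");cv2.imwrite("pics/w7.png",d["frame"][:,:,::-1]);np.savez("w7.npz",**d)
```

```text
0.0015 0.6394154261326933
0.003 0.14108725710037412
0.0045000000000000005 1.1431663423616296
0.006 1.1700364893193855
0.0075 1.1533533536989613
0.009 1.172996329195265
20.175 [-0.5674  0.3605  2.1665  0.6294  0.241   0.6486]
```

View pics/w7.png

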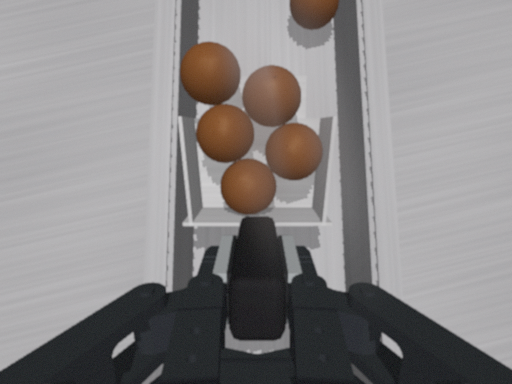

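The fifth ball, now at (210,73), is on the nose floor but lies at its front-left corner and is held only by the pan wall. A slight roll to the right should let the pack settle inward. From here I measure balls in the scoop frame by code to save views.

```bash
cat >> h.py <<'E'
from scipy import ndimage as nd
_Rz=lambda yaw,pitch,roll: R.from_euler("ZYX",[yaw,pitch,roll]).as_matrix()
def tcp(p,yaw,pitch=0.,tilt=None,s=1,back=0.,pivot=(0,0,0),roll=0.):
    t=TILT if tilt is None else tilt
    Rs=_Rz(yaw,pitch,roll); o=np.array(p)-Rs@np.array(pivot)
    y=np.array([np.sin(t),0,-np.cos(t)]);z=np.array([0,s,0.]);x=np.cross(y,z)
    g=np.array([-.05,0,.095])+(.002-back)*y
    return o+Rs@g, R.from_matrix(Rs@np.c_[x,y,z]).as_quat()
def balls(d,q,t):
    """ball centres in the scoop frame (assumed lying on its floor), from wrist picture d and TCP pose t,q"""
    y=np.array([np.sin(TILT),0,-np.cos(TILT)]);z=np.array([0,-1,0.]);x=np.cross(y,z)
    Rs=R.from_quat(q).as_matrix()@np.c_[x,y,z].T
    M=np.eye(4);M[:3,:3]=Rs;M[:3,3]=t-Rs@(np.array([-.05,0,.095])+.002*y)
    d2=dict(view=d["view"]@M,intrinsics=d["intrinsics"])
    h=cv2.cvtColor(d["frame"],cv2.COLOR_RGB2HSV)
    m=((h[:,:,0]<15)&(h[:,:,1]>95)&(h[:,:,2]>40)).astype(np.uint8)
    m=cv2.copyMakeBorder(m,1,1,1,1,cv2.BORDER_CONSTANT)
    D=cv2.GaussianBlur(cv2.distanceTransform(m,cv2.DIST_L2,5),(0,0),2)[1:-1,1:-1]
    l,n=nd.label((D==nd.maximum_filter(D,25))&(D>11))
    return [(np.round(c[::-1]),round(float(D[int(c[0]),int(c[1])]),1),np.round(ray(d2,c[::-1],.02),3)[:2]) for c in nd.center_of_mass(l>0,l,range(1,n+1))]
E
python3 - <<'E'
from h import *
from workcell import *
o=get_obs()
for b in balls(dict(np.load("w7.npz")),o["orientation"],o["position"]): print(*b)
z=float(open("z").read())+.004; xr=float(open("x").read())-.045-.08; y=float(open("y").read())
def go(x,y,z,pitch,v,roll): 
    p,q=tcp(panp(x,y,z),PY,pitch,s=-1,pivot=REAR,roll=roll); bot.servo_line(p,q,velocity=v)
for r in (.06,.12):
    go(xr,y,z,-.33,.02,r); bot.dwell(.4)
    o=get_obs(); d=vision.read_camera("wrist"); print(r,o["time_s"],o["wrist_force"])
    for b in balls(d,o["orientation"],o["position"]): print(*b)
np.savez("w8.npz",**d)
E
```

```text
[206.  67.] 22.1 [0.047 0.031]
[285.  91.] 11.5 [ 0.034 -0.016]
[225. 133.] 25.2 [0.009 0.021]
[293. 148.] 22.1 [-0.001 -0.022]
[247. 185.] 23.5 [-0.024  0.007]
0.06 21.0667 [-0.3652  0.281  -2.8887]
[205.  70.] 23.3 [0.046 0.032]
[222. 134.] 25.4 [0.008 0.022]
[293. 148.] 21.5 [-0.001 -0.022]
[246. 185.] 23.0 [-0.024  0.008]
0.12 21.9417 [ 0.5769 -1.3829  0.4611]
[207.  70.] 22.7 [0.045 0.031]
[222. 133.] 24.7 [0.009 0.022]
[292. 148.] 21.5 [-0.001 -0.021]
[247. 185.] 23.2 [-0.024  0.007]
```

The roll didn't shift the pack; the balls are jammed by rolling friction. Instead I'll shed the corner ball: lay the scoop flat and pull back a short, brisk stroke. Rolling balls follow only 2/7 of that, so the ones at the edge leave and the rest stay in.

```bash
sed -i 's/h\[:,:,1\]>95/h[:,:,1]>60/' h.py
python3 - <<'E'
from h import *
from workcell import *
z=float(open("z").read())+.001; xr=float(open("x").read())-.045-.08; y=float(open("y").read())
def go(x,y,z,pitch,v,roll=0): 
    p,q=tcp(panp(x,y,z),PY,pitch,s=-1,pivot=REAR,roll=roll); bot.servo_line(p,q,velocity=v)
def show(n):
    o=get_obs(); d=vision.read_camera("wrist"); print(n,o["time_s"],o["wrist_force"])
    for b in balls(d,o["orientation"],o["position"]): print(*b)
    return d
go(xr,y,z+.006,-.33,.03)
go(xr,0,z+.001,-.1,.05)
show("p-.1")
go(xr,0,z,.0,.03); show("flat")
go(xr-.018,0,z,.0,.15); show("ret")
go(xr-.018,0,z,-.08,.04); show("pitch -.08")
go(xr-.05,0,z,-.14,.05);go(xr-.05,0,z+.001,-.3,.04);bot.dwell(.2)
d=show("end");np.savez("w9.npz",**d);cv2.imwrite("pics/w9.png",d["frame"][:,:,::-1])
E
```

```text
p-.1 23.3417 [-0.6412 -0.1387 -3.5118]
[206.  75.] 26.9 [0.043 0.031]
[265.  99.] 25.9 [ 0.029 -0.004]
[219. 135.] 25.9 [0.007 0.024]
[293. 151.] 25.4 [-0.002 -0.022]
[248. 186.] 24.6 [-0.025  0.007]
flat 23.85 [-0.1443 -0.1283 -1.8151]
[206.  68.] 26.2 [0.047 0.031]
[266.  94.] 26.2 [ 0.032 -0.005]
[220. 131.] 25.9 [0.01  0.024]
[293. 147.] 25.4 [ 0.    -0.022]
[248. 183.] 24.5 [-0.023  0.007]
ret 24.1667 [-0.1736 -0.4215 -2.2745]
[207.  25.] 23.4 [0.07 0.03]
[266.  80.] 26.5 [ 0.04  -0.005]
[219. 116.] 24.5 [0.019 0.024]
[294. 135.] 25.5 [ 0.007 -0.022]
[247. 170.] 24.7 [-0.014  0.007]
pitch -.08 24.55 [ 0.2738  0.575  -2.6354]
[206.  31.] 23.4 [0.067 0.031]
[268. 100.] 25.2 [ 0.028 -0.006]
[220. 133.] 23.9 [0.009 0.024]
[293. 152.] 25.4 [-0.003 -0.022]
[247. 186.] 24.7 [-0.025  0.007]
end 26.3583 [ 0.9118 -0.4209 -2.254 ]
[214.  13.] 12.3 [0.077 0.026]
[268. 101.] 24.7 [ 0.028 -0.006]
[223. 131.] 20.6 [0.01  0.022]
[293. 152.] 25.5 [-0.003 -0.022]
[247. 186.] 24.8 [-0.025  0.007]
```

View pics/w9.png

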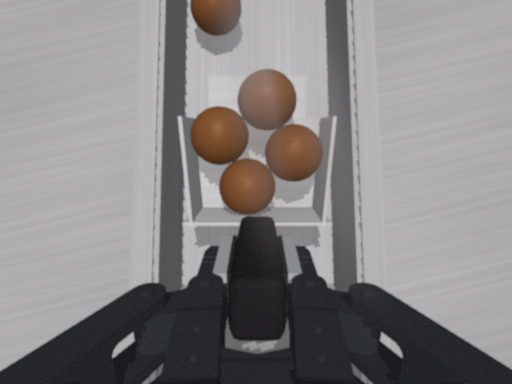

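Exactly four balls now sit well inside the scoop, and the other two are ahead in the pan (one at (216,8), the other out of view). Lift, carry and pour.

Run:
```python
from h import *
from workcell import *
z=float(open("z").read())+.002; xr=float(open("x").read())-.045-.13
def show(n):
    o=get_obs(); d=vision.read_camera("wrist"); print(n,o["time_s"],o["wrist_force"])
    for b in balls(d,o["orientation"],o["position"]): print(*b)
    return d
p,q=tcp(panp(xr,0,.20),PY,-.3,s=-1,pivot=REAR); bot.servo_line(p,q,velocity=.1); show("up")
yw=.42; h=np.array([np.cos(yw),np.sin(yw),0]); bw=np.array([.5636,.2640,0])
N=lambda dx,z,pitch: tcp(bw+dx*h+[0,0,z],yw,pitch,s=-1,pivot=NOSE)
p,q=N(-.035,.22,-.3); bot.servo_line(p,q,velocity=.15); show("over")
p,q=N(-.035,.16,-.15); bot.servo_line(p,q,velocity=.06); d=show("ready"); np.savez("w10.npz",**d)
```

```text
up 28.5 [ 0.0936  0.2758 -2.3252]
[268.  98.] 25.3 [ 0.029 -0.006]
[219. 134.] 24.8 [0.008 0.024]
[293. 152.] 25.4 [-0.003 -0.022]
[247. 185.] 24.3 [-0.024  0.007]
over 31.8 [-0.852  -0.5958 -2.916 ]
[450.  14.] 12.5 [ 0.077 -0.111]
[469.  19.] 11.8 [ 0.074 -0.123]
[268. 100.] 25.0 [ 0.029 -0.006]
[219. 131.] 22.7 [0.01  0.024]
[293. 152.] 25.4 [-0.003 -0.022]
[246. 186.] 24.8 [-0.024  0.007]
ready 32.7417 [-0.3015  0.4347 -1.7458]
[271. 102.] 21.4 [ 0.028 -0.008]
[220. 133.] 24.1 [0.009 0.023]
[293. 152.] 25.4 [-0.003 -0.022]
[247. 186.] 24.8 [-0.024  0.007]
```

Run:
```python
from h import *
from workcell import *
def show(n):
    o=get_obs(); d=vision.read_camera("wrist"); print(n,o["time_s"],o["wrist_force"])
    for b in balls(d,o["orientation"],o["position"]): print(*b)
    return d
yw=.42; h=np.array([np.cos(yw),np.sin(yw),0]); bw=np.array([.5636,.2640,0])
N=lambda dx,z,pitch: tcp(bw+dx*h+[0,0,z],yw,pitch,s=-1,pivot=NOSE)
def go(*a,v=.05):
    p,q=N(*a); bot.servo_line(p,q,velocity=v)
go(-.035,.135,0.); go(-.035,.128,.07,v=.03); show(".07")
go(-.035,.125,.13,v=.03); show(".13")
go(-.035,.125,.25,v=.04); show(".25"); go(-.035,.122,.5,v=.05); show(".5")
go(-.035,.122,.8,v=.06); bot.dwell(.4); show(".8")
go(-.04,.20,.6,v=.12)
go(-.12,.24,0,v=.15)
d=vision.read_camera("top");np.savez("top1.npz",**d);print(get_obs()["time_s"])
h_=cv2.cvtColor(d["frame"],cv2.COLOR_RGB2HSV);m=((h_[:,:,0]<15)&(h_[:,:,1]>120)&(d["frame"][:,:,0]<170)).astype(np.uint8)
n,l,s,c=cv2.connectedComponentsWithStats(m)
print([(s[i,4],c[i].round(1)) for i in range(1,n) if 8<s[i,4]<400])
```

```text
.07 33.6417 [-0.0232  0.3239 -2.2506]
[272.  87.] 18.0 [ 0.036 -0.009]
[219. 117.] 25.1 [0.019 0.024]
[294. 135.] 25.0 [ 0.008 -0.023]
[246. 170.] 24.3 [-0.014  0.007]
.13 34.0583 [-0.1152 -0.6324 -2.4986]
[225.  27.] 18.5 [0.07  0.019]
[289.  31.] 23.2 [ 0.068 -0.018]
[240.  56.] 20.0 [0.054 0.01 ]
.25 34.6583 [-0.4501  0.633  -1.0407]
[217.  15.] 13.7 [0.076 0.023]
[258.  17.] 16.3 [ 0.075 -0.   ]
[286.  35.] 14.1 [ 0.065 -0.017]
.5 35.5 [-0.3789 -0.4696 -1.9719]
[284.  16.] 15.5 [ 0.076 -0.015]
.8 36.7583 [ 0.2314  0.1309 -1.0863]
38.8333
[(np.int32(59), array([348. , 162.1])), (np.int32(52), array([327.5, 174.3])), (np.int32(213), array([173.4, 192.3])), (np.int32(55), array([ 76.1, 195.9])), (np.int32(9), array([ 85.3, 196. ]))]
```

The blob of 213 px in the bowl matches four balls (about 55 px each), and the other two are in the pan. Returning the scoop.

Run:
```python
from h import *
from workcell import *
s=np.load("scoop.npy");P=np.r_[s[:2],0];P[0]-=.003;yaw=s[2]
def go(z,v,pitch=0):
    p,q=tcp(P+[0,0,z],yaw,pitch,s=-1); bot.servo_line(p,q,velocity=v); return p
go(.16,.2); go(.04,.15); go(.012,.06); bot.dwell(.2)
f0=np.array(get_obs()["wrist_force"]);z=.012
while z>-.001:
    z-=.001; p=go(z,.03); f=np.array(get_obs()["wrist_force"])-f0
    if f[2]>3: break
print("z",z,f,get_obs()["time_s"])
hand.move_gripper(.085); 
p,q=tcp(P+[0,0,z],yaw,s=-1,back=.12); bot.servo_line(p,q,velocity=.15)
d=vision.read_camera("wrist");np.savez("w11.npz",**d)
p[2]+=.1;p[0]-=.1; bot.reach(p,q)
t=vision.read_camera("top");sc=vision.read_camera("scene");np.savez("top2.npz",**t)
o=get_obs();print(o["time_s"],o["wrist_force"],o["gripper_width"])
a=cv2.resize(t["frame"][125:265,130:370],(400,233));b=cv2.resize(sc["frame"][100:290,130:410],(400,271));c=cv2.resize(d["frame"],(400,300))
im=np.vstack([np.hstack([a,c[:233]]),np.hstack([b,np.zeros((271,400,3),np.uint8)])])
cv2.imwrite("pics/final.png",im[:,:,::-1])
```

```text
z 0.0029999999999999966 [-4.1472 -1.0304 17.0034] 44.1917
46.5667 [-1.0507 -0.4081  0.617 ] 0.084830968631674
```

View pics/final.png

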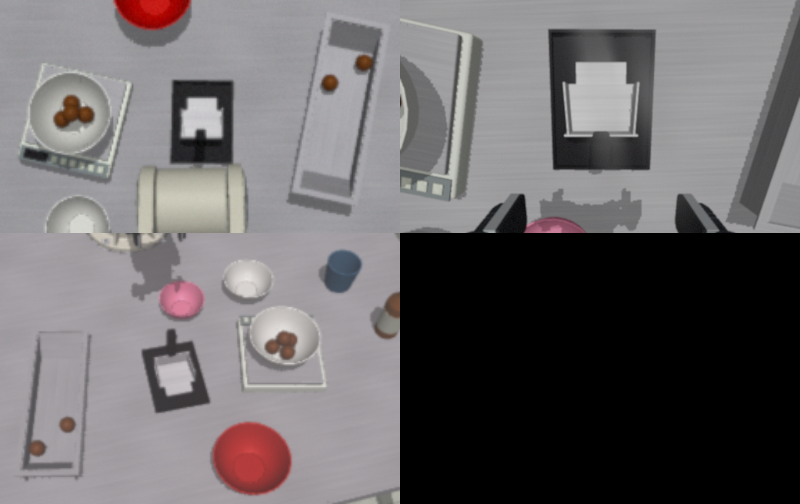

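The bowl holds four meatballs and stands on the scale. Two are in the pan, the scoop is flat in its tray, and the gripper is clear.

```bash
python3 -c "
from workcell import *
bot.dwell(.3);hand_in()"
```

```text
the job is handed in; nothing more can be done
```

I scooped four meatballs and tipped them into the white bowl, then put the scoop back in its tray, let go and handed the job in. That took about 47 s of the 72 s; `hand_in` gives no verdict.

**Last checks:** The final pictures show four meatballs in the bowl, the other two in the pan and the gripper clear. By eye, the bowl looks upright and near the middle of the platter and the scoop flat in its tray; I did not measure either. The cup and the decoy bowls look unmoved. The bottle is only partly in the last view and the canister is not in it, but the arm never worked near either.

**What did not go as planned:**
- The first scoop caught all six, two of them only on the nose corners. One dropped off as I backed the scoop away.
- I tried to get the other to settle inward by shifting and rolling the scoop, which did not work. I shed it back into the pan with a short pull-back before lifting.
- Setting the scoop down pressed on the tray with about 17 N, more than the 3 N I was watching for but within the limits.

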